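Vent the battery cage: set the air valve, draw the sagging bolt, hold the gate ajar

TASK

Vent the mesh battery cage: first set the purge-air valve's yellow lever half open (45 degrees). Then lift the sagging bolt by its red knob so that its nose clears the keeper's bent lip, draw it back out of the keeper, and pull the spring-loaded gate ajar, its free edge standing about 90 mm (roughly a hand's breadth) out. Finish while still holding the gate there by the knob, not letting go, the valve still half open and the tools, packs and other things on the bench left where they are.

Things in the scene. Friction and masses are not known exactly. Their poses are not given: they have to be found in the camera images.
- valve (a joint): Angle (rad) of the ball valve's yellow lever about its upright spindle: 0 = shut, square across the copper pipe; 0.785 = half open; 1.571 = fully open, along the pipe. Grows counter-clockwise from above; starts at 0 to 0.35. The lever is a level flat bar 108 mm long, 16 mm wide (18 at its end), 12 to 14 thick; it stays where left and needs about 2 N at its end.
- lever_axis (a point): Point on the valve's spindle at the lever's mid-thickness, 105 mm above the bench. Turns with the lever: its -x axis runs out along the lever, z is up. Below the lever the valve and pipe (up to 87 mm above the bench) lie within 22 mm of the pipe's line; the rest is open.
- lever_grip (a point): Point on the lever's centre line, mid-thickness, 80 mm out from the spindle: the place to pinch it across its width from above. Axes as lever_axis.
- knob_grip (a point): On the axis of the bolt's upright red knob (plain cylinder, 22 mm diameter, 67 tall), 20 mm below its top, 242 mm above the bench while the bolt sags. Axes of the gate: y along the rod from keeper to hinge (the way it is drawn), z up, -x the way the gate opens. Guide loops (to 215 mm above the bench) and keeper (to 205) stand 40 mm or more from the knob along the rod.
- bolt_draw (a joint): How far (m) the bolt is drawn towards the hinge: 0 = fully shot (as at the start), 0.045 = fully drawn. From about 0.028 the nose is out of the keeper. It slides with about 1 N of friction and stays where it is left.
- bolt_lift (a joint): How far (m) the bolt is lifted in its worn, tall guide loops: 0 = sagging (about 0.16 kg, it drops back when released), 0.020 = against the top. The turned-down nose clears the keeper's bent lip only above about 0.010; sagging, the lip stops the bolt after 5 mm of draw. Once drawn past 0.020 it may drop again.
- bolt_nose (a point): Underside of the bolt's turned-down nose, a nib 12 x 8 mm that hangs 11 mm below the 12 mm steel rod, 93 mm from the knob's axis.
- keeper_lip (a point): Top middle of the bent-up lip of the brass keeper, a fork open at the top on the cage's right front post; its two cheeks, 20 mm apart, hold the nose so that the gate cannot open. The nose has dropped behind this lip, 10 mm below its top.
- gate (a joint): Angle (rad) of the blue gate: 0 = shut, grows as its free edge comes out of the cage towards the robot; range 0 to 1.2. A spring pulls it shut always (0.25 to 0.5 N m), so it closes when released. Clockwise seen from above.
- gate_hinge (a point): On the gate's upright hinge line at the left (+y) front post, at the height of the gate's top, 160 mm above the bench. The knob moves about this line as the gate swings (120 mm from it with the bolt fully drawn, 165 mm at the start).
- gate_edge (a point): Top of the gate's free edge (stile), 235 mm from the hinge line, 160 mm above the bench.
- gate_panel: The blue mesh gate, 235 wide, 12 thick, from 55 to 160 mm above the bench, with the bolt it carries. Its origin is on the hinge line at bench height; it extends along its own -y.
- bolt: The sagging steel barrel bolt with its red knob; 195 mm long rod. Its origin is on the rod's axis below the knob, 60 mm under knob_grip; axes as knob_grip.
- cage: The dark steel mesh battery cage, fixed to the bench: 200 deep (its x), 300 wide (its y), 160 high with a mesh top; its front with the gate faces -x, towards the robot. Origin at the centre of its underside.
- multimeter: Bystander, to be left alone: grey multimeter lying on its back, 160 x 85 x 47 high (mm). Origin on its underside, near its middle.
- pliers: Bystander, to be left alone: blue-handled pliers, 155 long, 14 high (mm). Origin on its underside, near its middle.
- screwdriver: Bystander, to be left alone: green screwdriver lying flat, 160 long (mm). Origin on its underside, near its middle.
- case_half: Bystander, to be left alone: empty black half shell of a case, 50 x 110 x 22 high (mm). Origin on its underside, near its middle.
- pack_a: Bystander, to be left alone: blue battery pack inside the cage, 75 x 55 x 57 high (mm). Origin on its underside, near its middle.
- pack_b: Bystander, to be left alone: blue battery pack on the bench, 75 x 55 x 57 high (mm). Origin on its underside, near its middle.
- screw_jar: Bystander, to be left alone: jar of screws, 60 diameter, 75 high (mm). Origin on its underside, near its middle.
There are look-alikes about, which are no part of the job. What is shaped like the part that bears valve but pink or white is not meant.

How it is judged:
By the outcome, as a careful person would: the job done as asked, in the order asked, and still so for the second after the job is handed in, while the arm keeps its last pose, push and grip.
It also fails if it takes over 48 s, if anything falls off the work surface, if the arm or the gripper's body presses on something with over 40 N, if the wrist force passes 120 N, or if a joint passes its speed limit or range.

ROBOT

A 6-joint arm with a two-finger parallel gripper is mounted at the origin on the work surface. World frame = base frame: x ahead of the robot, y to its left, z up, the work surface at z = 0. Lengths are in mm, angles in rad, forces in N, time in s.
With the tool pointing down it reaches from about 250 to 850 mm from the base axis. Payload 12.5 kg.
Tool frame: the origin (TCP) lies midway between the tips of the shut fingers; the grasp point (between the pads) lies 19 mm behind it; z points along the fingers, y is the direction in which the jaws open and shut (so a half turn about z gives the same grasp; the last joint's range is limited). The gripper opens to 93 mm and grips with 3 to 60 N. Pads are 15 mm wide; open, the fingers measure 128 mm over their backs; the gripper's body (75 mm by 188 mm) begins 65 mm behind the grasp point.
Start: joints at [1.23, 0.351, 1.652, -0, 1.139, -0.085], TCP at [139.129, 532.097, 187.133] pointing down, gripper open.
Joint ranges: [-2.75, 2.75], [-0.79, 2.1], [0.01, 2.65], [-1.57, 4.71], [0.07, 3.14], [-2.87, 2.87]. Speed limits (rad/s): [2.22, 2.22, 2.79, 3.14, 3.14, 3.14].

INTERFACE

Orientations are given as [roll, pitch, yaw] about the fixed x, y, z axes, in that order (R = Rz(yaw) Ry(pitch) Rx(roll)).
In Python, from workcell import observe, grab_frame, camera_params, close_job gives the robot as it stands. The module is installed in compiled form; this text tells all that it offers.
- The arm moves only by the tool step_arm, never from a script. Its argument "targets" is text: rows parted by semicolons, each of 7 numbers parted by spaces: the shift along the tool's x, y, z in mm, then the turn, a rotation vector about the tool's x, y, z in rad, then the finger opening in mm, from 0 to 93. A call has 1 to 10 rows; each row is the pose to reach, as a shift and turn from the pose commanded when the call began, along the tool's axes at that moment; what a row does not reach only later rows make up. A row lasts 1/8 s, in which the tool goes at most 62.5 mm and 10.7 degrees, less where a joint would pass 70% of its speed; a pose out of reach is approached as far as the arm can. A call with a gripper value outside its range is refused whole. The fingers move at their own pace and stop on an object; "grip_force" is the grip in N (left out, the last holds). Time passes only in rows, so rows that repeat a pose let the fingers close. It gives the time, the measured TCP pose, the force and the opening at its end, in the units of the state.
- observe(): the state, without advancing time (a new reading comes with each control period).
- grab_frame(name): name is "scene" or "top"; returns the picture (400x640x3 uint8, red, green, blue); there is no depth.
- camera_params(name): a dict with "camera_matrix" (3x3 intrinsics, pixels), "k1" (the pictures are not rectified: a ray, as slopes to the right and down, at radius r is drawn at 1 + k1 r^2 times it, then the intrinsics apply), "view" (4x4, takes a point from world to camera coordinates). Camera axes: x right, y up, looking along -z (the intrinsics and any distortion apply to the point x, -y, -z); pixel columns grow to the right and rows downward; lengths in mm; the calibration is good to about 2 mm. A picture is of the moment at which its call begins. camera_params takes no time and is no camera call.
- close_job(): hands the job in, once; it reports no verdict.
The state is a dict: "t": time; "joints": joint angles; "joint_vel": joint speeds; "joint_efforts": joint torques, N m; "tool_pos": TCP position; "ee_rot": TCP orientation; "force": force on the tool from outside, world axes, zero at the start; "torque": the same for the moment, N m; "grip_width": finger opening in mm.
Only numpy, scipy, OpenCV 4.12 (cv2) and the standard library are available. Lean on these libraries where they do the work, as an engineer would, in place of code of your own. Each camera call takes 0.05 s, during which the arm holds its last target. There are 200 camera calls.

## Working session

There is one attempt and no reset: what is moved stays moved. The work goes in short steps, Python scripts to look and compute and a tool call to move; the robot and the scene stay as the last step left them, time stands still between calls to the robot, and variables do not carry over. Pictures are saved under pics/ and viewed, about 8 in all and at most 12, crops included, and the job is handed in when it is done.

Besides the shell and the picture viewer there is one more tool, called as name(argument=value, ...) on one line, values as JSON. step_arm: Moves the arm, as the interface text tells. Its arguments: {"type":"object","properties":{"targets":{"type":"string"},"grip_force":{"type":"number"}},"required":["targets"]}

```bash
mkdir -p pics; cat > h.py <<'E'
import numpy as np, cv2
from workcell import observe, grab_frame, camera_params, close_job
def grab(n,f):
    im=grab_frame(n); cv2.imwrite('pics/'+f,im[:,:,::-1]); return im
def ray(n,u,v):
    p=camera_params(n);K=np.array(p['camera_matrix']);V=np.array(p['view']);k=p['k1']
    d=cv2.undistortPoints(np.array([[[u,v]]],float),K,np.array([k,0,0,0.]))[0,0]
    R=V[:3,:3];return -R.T@V[:3,3], R.T@np.array([d[0],-d[1],-1])
def plane(n,u,v,z):
    o,d=ray(n,u,v);return o+d*(z-o[2])/d[2]
def tri(u1,u2):
    o1,d1=ray('scene',*u1);o2,d2=ray('top',*u2)
    s=np.linalg.lstsq(np.c_[d1,-d2],o2-o1,rcond=None)[0]
    a,b=o1+d1*s[0],o2+d2*s[1];return (a+b)/2,np.linalg.norm(a-b)
def proj(n,P):
    p=camera_params(n);K=np.array(p['camera_matrix']);V=np.array(p['view']);c=V[:3,:3]@P+V[:3,3]
    q=np.array([c[0],-c[1]])/-c[2];q=q*(1+p['k1']*(q@q));return K[:2,:2]@q+K[:2,2]
E
python3 - <<'E'
from h import *
for n in('scene','top'):
    grab(n,n+'0.png');p=camera_params(n);V=np.array(p['view']);print(n,p['camera_matrix'],p['k1'],-V[:3,:3].T@V[:3,3],V[2,:3])
print(observe())
E
```

```text
scene [[502.40492764   0.         315.83488704]
 [  0.         502.40492764 199.0345601 ]
 [  0.           0.           1.        ]] -0.038238981118022514 [1166.87370321 -799.09901891 1600.79238989] [ 0.32507386 -0.43274692  0.84086687]
top [[404.17795127   0.         323.9587617 ]
 [  0.         404.17795127 200.52585117]
 [  0.           0.           1.        ]] -0.03744231597588887 [ 398.80847228  -42.04082803 1223.86089087] [-0.18688268 -0.00863012  0.98234433]
{'t': 0.1, 'joints': array([ 1.23039592e+00,  3.51205982e-01,  1.65234786e+00,  9.19063265e-06,
        1.13910697e+00, -8.46138274e-02]), 'joint_vel': array([ 0.00100407, -0.00240611, -0.00040678, -0.00036136,  0.00190385,
        0.00081107]), 'joint_efforts': array([ 1.03242095e-03, -4.98029852e+01, -2.85703665e+01,  7.00668362e-02,
        2.38767156e-02, -4.17949400e-05]), 'tool_pos': array([139.01920792, 531.787561  , 186.64699102]), 'ee_rot': array([-3.14052902e+00, -9.85872196e-05,  2.88580218e+00]), 'force': array([ 0.37958628, -0.61789478,  0.19403846]), 'torque': array([0.01162882, 0.04062362, 0.02684909]), 'grip_width': 92.99348383317079}
```

View pics/scene0.png

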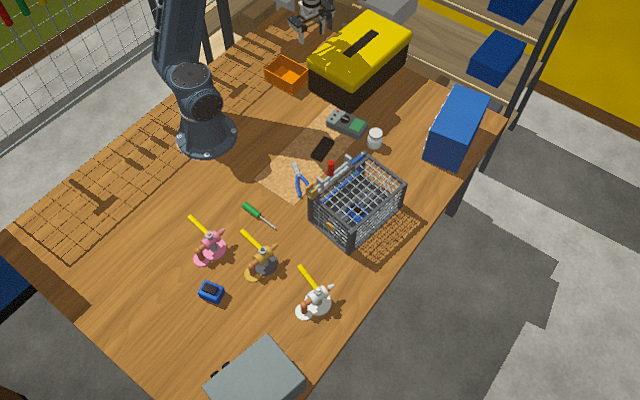

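View pics/top0.png

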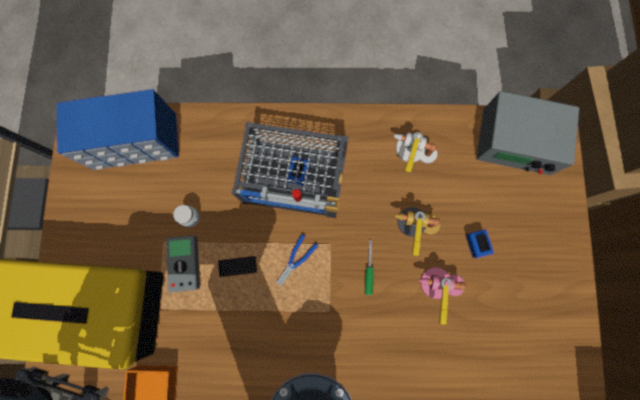

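The middle valve, with the brass body, is the target: its lever runs from (262,250) to (240,230) in scene and from (420,215) to (417,253) in top. The red knob is at scene (331,167) and top (297,194). The pink and white valves are decoys.

```bash
python3 - <<'E'
from h import *
S=cv2.imread('pics/scene0.png');T=cv2.imread('pics/top0.png')
a=cv2.resize(S[145:285,230:420],None,fx=4,fy=4,interpolation=cv2.INTER_CUBIC)
cv2.imwrite('pics/c1.png',a)
b=cv2.resize(T[110:270,225:455],None,fx=3.4,fy=3.4,interpolation=cv2.INTER_CUBIC);cv2.imwrite('pics/c2.png',b)
for n,I,box in(('scene',S,(225,215,275,265)),('top',T,(400,205,440,265))):
    h=cv2.cvtColor(I,cv2.COLOR_BGR2HSV)
    x0,y0,x1,y1=box
    m=cv2.inRange(h,(22,170,120),(33,255,255));mm=m*0;mm[y0:y1,x0:x1]=m[y0:y1,x0:x1]
    pts=cv2.findNonZero(mm);print(n,'yellow',len(pts),cv2.minAreaRect(pts),cv2.boxPoints(cv2.minAreaRect(pts)).round(1).tolist())
    m=cv2.inRange(h,(0,150,80),(6,255,255))|cv2.inRange(h,(174,150,80),(180,255,255))
    k,l,st,c=cv2.connectedComponentsWithStats(m)
    for i in range(1,k):
        if st[i,4]>15: print(n,'red',st[i],c[i])
E
```

```text
scene yellow 151 ((254.89100646972656, 241.62315368652344), (36.91966247558594, 14.364055633544922), 56.768287658691406) [[238.8000030517578, 230.10000610351562], [250.8000030517578, 222.1999969482422], [271.0, 253.10000610351562], [259.0, 261.0]]
scene red [ 0  6 12 20 99] [ 4.54545455 16.72727273]
scene red [328 160   6  16  86] [330.44186047 167.5       ]
top yellow 215 ((417.24407958984375, 236.97352600097656), (6.37974739074707, 36.32339859008789), 5.90614128112793) [[412.20001220703125, 254.6999969482422], [415.8999938964844, 218.60000610351562], [422.29998779296875, 219.1999969482422], [418.5, 255.39999389648438]]
top red [538 169   4   5  17] [539.76470588 171.05882353]
top red [292 189   9  12  82] [296.48780488 194.23170732]
```

View pics/c1.png

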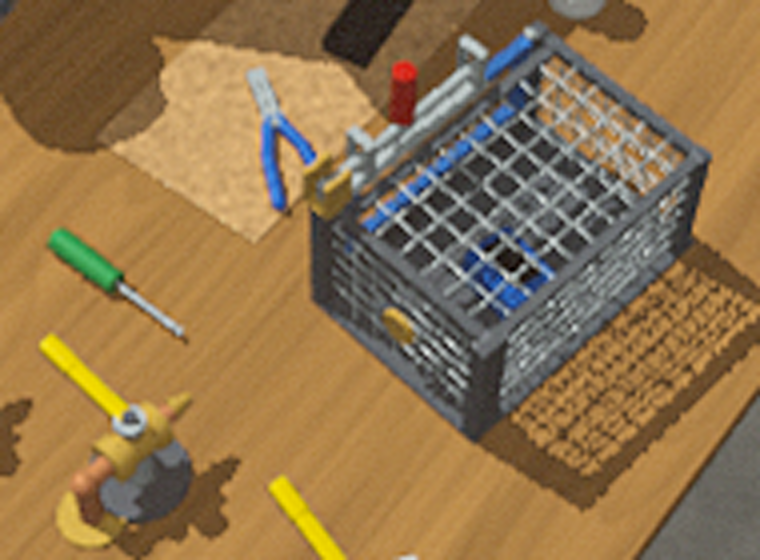

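View pics/c2.png

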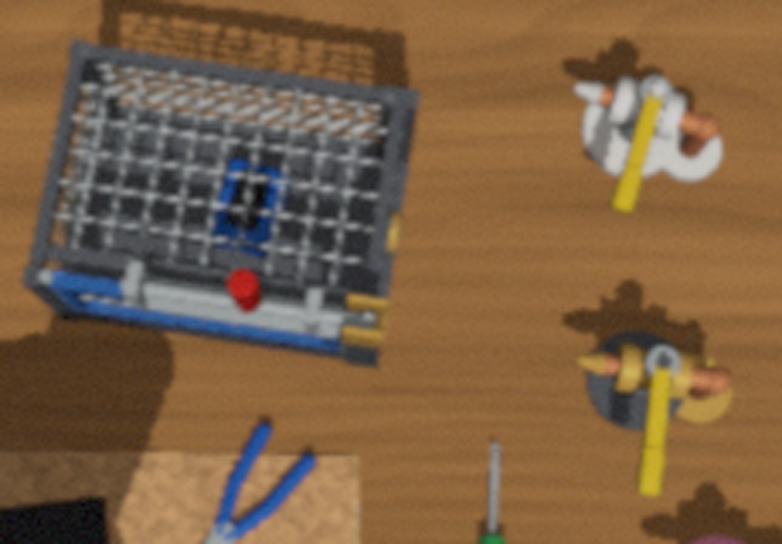

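Crop c1 shows the spindle cap at scene (262.8,249.5), the lever end at (241.8,230.5), and the knob top at (331,162). The keeper is brass, at about (311,192). Crop c2 shows the spindle at top (420.3,216.5), the lever end at (416.2,254.8), the knob top at (296.2,193.5), and the guide loops at (264,192) and (317.6,199.5).

```bash
python3 - <<'E'
from h import *
np.set_printoptions(precision=1,suppress=True)
C1=lambda x,y:(230+(x+.5)/4-.5,145+(y+.5)/4-.5); C2=lambda x,y:(225+(x+.5)/3.4-.5,110+(y+.5)/3.4-.5)
P={}
for k,a,b in[('spindle',(131,418),(664,362)),('leverend',(47,342),(650,493)),('knobtop',(404,68),(242,284)),
 ('loopR',(357,133),(315,292)),('loopL',(472,42),(133,266)),('cageFRtop?',(318,222),(365,355)),('cageBR',(705,153),(417,92)),('cageBRr',(487,340),(417,92)),('cageFL',(540,30),(32,280))]:
    P[k],e=tri(C1(*a),C2(*b));print(k,P[k],round(e,1))
s=plane('top',*C2(664,362),111);l=plane('top',*C2(650,493),111);print('top plane',s,l,np.linalg.norm(l-s))
s=plane('scene',*C1(131,418),111);l=plane('scene',*C1(47,342),111);print('scene plane',s,l,np.linalg.norm(l-s))
print('knob',plane('top',*C2(242,284),262),plane('scene',*C1(404,68),262))
for p in[(133,280),(315,305)]:print('loop bot',plane('top',*C2(*p),205))
for p in[(80,45),(417,92),(380,340),(35,275)]:print('cage corners z160',plane('top',*C2(*p),160))
E
```

```text
spindle [ 569.5 -298.6  113.1] 2.3
leverend [ 463.4 -285.1  107.6] 2.5
knobtop [599.4  35.5 264.4] 1.7
loopR [597.5 -19.2 232.7] 7.2
loopL [617.  116.9 231.6] 4.5
cageFRtop? [573.9 -53.2 112.6] 5.2
cageBR [796.  -24.7 353.9] 201.6
cageBRr [777.6 -92.3 176.1] 5.7
cageFL [624.9 213.4 154. ] 4.3
top plane [ 569. -300.  111.] [ 462.3 -285.3  111. ] 107.70655117080115
scene plane [ 569.5 -297.1  111. ] [ 466.  -285.5  111. ] 104.16305339317984
knob [599.3  35.1 262. ] [598.9  37.7 262. ]
loop bot [613.5 122.5 205. ]
loop bot [595.5 -15.9 205. ]
cage corners z160 [819.8 181.4 160. ]
cage corners z160 [781.4 -95.2 160. ]
cage corners z160 [576.8 -66.2 160. ]
cage corners z160 [626.3 208.1 160. ]
```

```bash
python3 - <<'E'
import cv2,numpy as np
S=cv2.imread('pics/scene0.png');T=cv2.imread('pics/top0.png')
a=cv2.resize(S[222:286,236:286],(400,512),interpolation=cv2.INTER_LANCZOS4)
b=cv2.resize(T[196:246,392:442],(400,400),interpolation=cv2.INTER_LANCZOS4)
o=np.zeros((512,800,3),np.uint8);o[:,:400]=a;o[:400,400:]=b;cv2.imwrite('pics/c3.png',o)
E
```

```text
(no output)
```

View pics/c3.png

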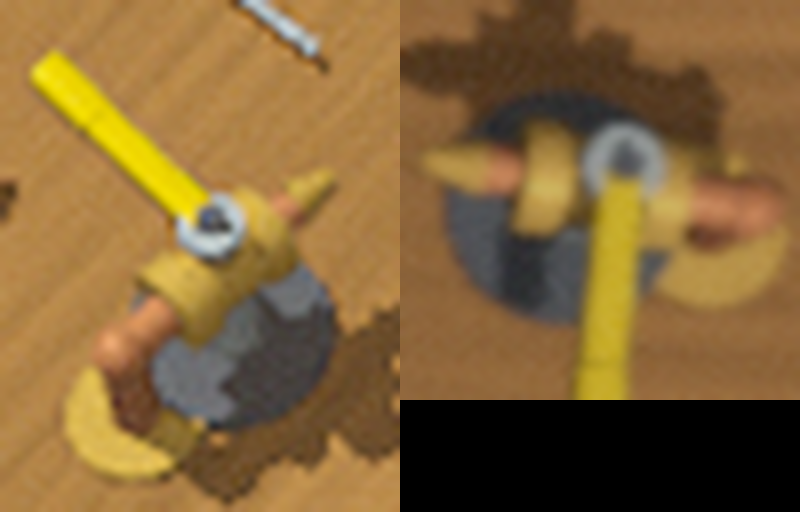

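```bash
python3 - <<'E'
from h import *
np.set_printoptions(precision=1,suppress=True)
A=lambda x,y:(236+(x+.5)/8-.5,222+(y+.5)/8-.5); B=lambda x,y:(392+(x+.5)/8-.5,196+(y+.5)/8-.5)
for k,a,b in[('tip',(330,175),(28,162)),('elbow',(118,350),(368,207)),('pipeL',(288,208),(105,172)),('pipeR',(168,318),(305,207)),('spindle',(210,222),(224,163))]:
    print(k,*tri(A(*a),B(*b)))
for n,F,pts in(('top',B,[(28,162),(105,172),(148,178),(305,207),(368,207)]),('scene',A,[(330,175),(288,208),(168,318),(118,350)])):
    q=np.array([plane(n,*F(*p),67)[:2] for p in pts]);f=np.polyfit(q[:,1],q[:,0],1);print(n,q.tolist(),'dx/dy',f, 'az right end',270-np.degrees(np.arctan(f[0])), 'x at y=-298',np.polyval(f,-298))
for n,F,pts in(('top',B,[(227,180),(208,300),(203,395)]),('scene',A,[(50,75),(190,200)])):
    q=np.array([plane(n,*F(*p),111)[:2] for p in pts]);d=q[-1]-q[0] if n=='top' else q[0]-q[-1];print(n,q.tolist(),np.degrees(np.arctan2(d[1],d[0])))
E
```

```text
tip [ 576.6 -236.9   68.3] 2.6011263563574247
elbow [ 560.9 -356.9   75.5] 4.156248166284123
pipeL [ 573.4 -262.8   73.3] 5.318341109374243
pipeR [ 563.6 -333.5   70.3] 10.101937385423168
spindle [ 569.1 -298.9  112. ] 0.6416181705695723
top [[575.8941992618345, -238.06929161844877], [572.5050168572163, -265.85986801396626], [570.4609018321577, -281.3700503991693], [560.415349200322, -337.88036515012664], [560.6228723847323, -360.70903611788293]] dx/dy [  0.1 608.6] az right end 262.21546304072984 x at y=-298 567.8125727305647
scene [[577.0632266993068, -235.56045732750158], [572.9216806249422, -258.6995616914595], [566.0908782309457, -329.1385166287087], [559.1217491005692, -353.0548237493864]] dx/dy [  0.1 609.4] az right end 262.1414691536244 x at y=-298 568.2629319383756
top [[563.4876262540902, -299.77386961389095], [521.5676172125834, -291.84703122370115], [488.8071531549004, -289.12417246857206]] 171.88413993785122
scene [[469.24659599899417, -286.9729669977879], [555.1823494261754, -296.0709051528648]] 173.95666054992313
```

```bash
cat >> h.py <<'E'
from scipy.spatial.transform import Rotation as Ro
np.set_printoptions(precision=2,suppress=True)
def go(P,yaw,start=None):
    "print tool-frame shift/turn from start (or measured) pose to each P,yaw (deg), tool down"
    s=observe()
    p0,R0=(s['tool_pos'],Ro.from_euler('xyz',s['ee_rot'])) if start is None else (np.array(start[0]),Ro.from_euler('xyz',[np.pi,0,np.radians(start[1])]))
    for q,y in zip(P,yaw):
        R=Ro.from_euler('xyz',[np.pi,0,np.radians(y)])
        print(R0.inv().apply(np.array(q)-p0),(R0.inv()*R).as_rotvec())
E
python3 - <<'E'
from h import *
st=([139.13,532.1,187.1],165.34)
go([(320,120,187),(489.8,-288.6,187)],[79,-7.1],st)
go([(489.8,-288.6,187)],[-7.1],([320,120,187],79))
E
```

```text
[-279.28 -352.91    0.1 ] [ 0.   -0.    1.51]
[-546.96 -705.23    0.1 ] [ 0.   -0.    3.01]
[-368.69  244.64    0.  ] [ 0.  -0.   1.5]
```

step_arm(targets="-31 -39 0 0 0 0.168 93;-62 -78 0 0 0 0.336 93;-93 -118 0 0 0 0.503 93;-124 -157 0 0 0 0.671 93;-155 -196 0 0 0 0.839 93;-186 -235 0 0 0 1.007 93;-217 -274 0 0 0 1.174 93;-248 -314 0 0 0 1.342 93;-279 -353 0 0 0 1.51 93;-279 -353 0 0 0 1.51 93", grip_force=30)

```text
t: 1.35
tool_pos: [320.5, 117.7, 187.1]
ee_rot: [3.142, 0.0, 1.369]
force: [-0.4, 0.2, 0.3]
grip_width: 92.9
```

step_arm(targets="-41 27 0 0 0 0.167 70;-82 54 0 0 0 0.333 70;-123 82 0 0 0 0.5 70;-164 109 0 0 0 0.667 70;-205 136 0 0 0 0.833 70;-246 163 0 0 0 1.0 70;-287 190 0 0 0 1.167 70;-328 218 0 0 0 1.333 70;-368.7 244.6 0 0 0 1.5 60;-368.7 244.6 0 0 0 1.5 60")

```text
t: 2.6
tool_pos: [489.2, -290.1, 186.2]
ee_rot: [-3.141, 0.001, -0.126]
force: [-0.4, 1.5, 0.1]
grip_width: 60.5
```

step_arm(targets="0 0 30 0 0 0 60;0 0 60 0 0 0 60;0 0 85 0 0 0 60;0 0 100 0 0 0 60;0 0 100 0 0 0 60;0 0 100 0 0 0 60")

```text
t: 3.35
tool_pos: [488.8, -289.1, 88.1]
ee_rot: [3.141, -0.001, -0.123]
force: [1.0, 0.7, 0.5]
grip_width: 60.1
```

```bash
python3 - <<'E'
from h import *
S=grab('scene','scene1.png')[:,:,::-1];T=grab('top','top1.png')[:,:,::-1]
a=cv2.resize(S[205:270,220:290],None,fx=5.6,fy=5.6,interpolation=cv2.INTER_CUBIC)
b=cv2.resize(T[196:276,385:455],None,fx=5.6,fy=5.6,interpolation=cv2.INTER_CUBIC)
o=np.zeros((450,790,3),np.uint8);o[:a.shape[0],:392]=a[:,:392];o[:b.shape[0],395:395+392]=b[:450,:392];cv2.imwrite('pics/c4.png',o)
s=observe();print(s['tool_pos'],s['force'],s['ee_rot'])
E
```

```text
[ 488.73 -289.3    88.09] [-0.37  0.65  0.37] [ 3.14 -0.   -0.12]
```

View pics/c4.png

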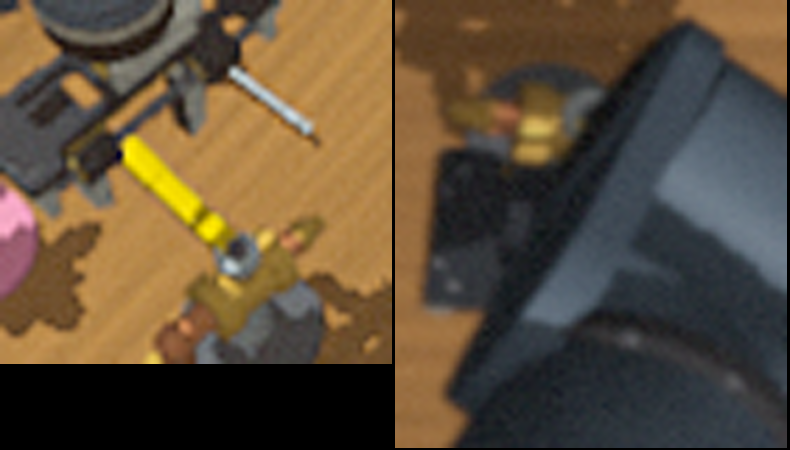

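The lever runs midway between the open fingers, so I'll pinch it.

step_arm(targets="0 0 0 0 0 0 0;0 0 0 0 0 0 0;0 0 0 0 0 0 0;0 0 0 0 0 0 0;0 0 0 0 0 0 0;0 0 0 0 0 0 0", grip_force=20)

```text
t: 4.2
tool_pos: [488.3, -289.1, 87.1]
ee_rot: [3.142, -0.0, -0.124]
force: [0.4, -0.2, 0.2]
grip_width: 4.5
```

```bash
python3 - <<'E'
from h import *
c=np.array([569.2,-298.5]);r=80;st=([489.8,-288.6,88],-7.1)
a=np.arange(4.43,44.4,4.43)
az=np.radians(172.9+a)
go([(*(c+r*np.array([np.cos(t),np.sin(t)])),88) for t in az],-7.1+a,st)
E
```

```text
[0.25 6.19 0.  ] [-0.    0.   -0.08]
[ 0.97 12.33  0.  ] [ 0.    0.   -0.15]
[ 2.16 18.4   0.  ] [-0.    0.   -0.23]
[ 3.81 24.36  0.  ] [ 0.    0.   -0.31]
[ 5.92 30.17  0.  ] [ 0.    0.   -0.39]
[ 8.47 35.81  0.  ] [-0.    0.   -0.46]
[11.45 41.23  0.  ] [-0.    0.   -0.54]
[14.84 46.4   0.  ] [-0.    0.   -0.62]
[18.61 51.29  0.  ] [ 0.   0.  -0.7]
[22.76 55.88  0.  ] [-0.    0.   -0.77]
```

```bash
python3 - <<'E'
from h import *
S=grab('scene','scene2.png')[:,:,::-1].copy()
s=observe();print(s['tool_pos'],s['grip_width'],s['force'])
a=cv2.resize(S[205:270,220:290],None,fx=8,fy=8,interpolation=cv2.INTER_CUBIC)
for P,c in((s['tool_pos'],(0,0,255)),(s['tool_pos']+[0,0,19],(255,0,255)),(np.array([489.8,-288.6,105]),(0,255,0)),(np.array([569.2,-298.5,113]),(255,255,0))):
    u=proj('scene',P);print(u);cv2.circle(a,tuple(int((u[i]-(220,205)[i]+.5)*8) for i in(0,1)),4,c,1)
cv2.imwrite('pics/c5.png',a)
E
```

```text
[ 488.25 -289.1    87.13] 2.3396376571071884 [ 0.61 -0.26 -0.19]
[246.4  237.73]
[245.77 235.06]
[246.25 235.36]
[261.99 249.09]
```

View pics/c5.png

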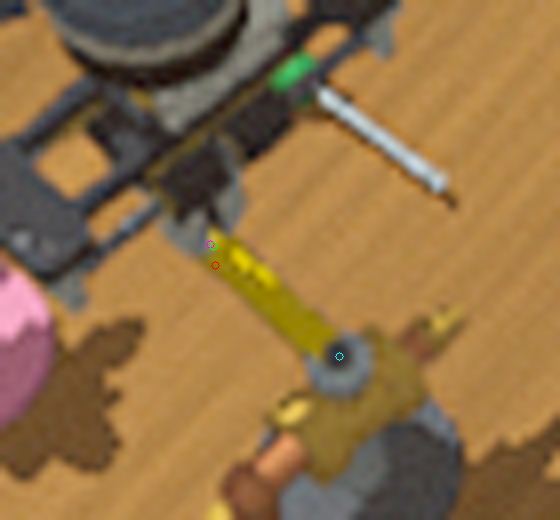

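step_arm(targets="0 0 0 0 0 0 0;0 0 0 0 0 0 0")

```text
t: 4.5
tool_pos: [488.3, -289.1, 87.1]
ee_rot: [3.142, 0.0, -0.124]
force: [0.3, -0.2, 0.6]
grip_width: 0.6
```

```bash
python3 - <<'E'
from h import *
S=grab('scene','scene3.png')[:,:,::-1].copy();T=grab('top','top3.png')
s=observe();print(s)
a=cv2.resize(S[195:260,205:275],None,fx=8,fy=8,interpolation=cv2.INTER_CUBIC)
cv2.imwrite('pics/c6.png',a)
E
```

```text
{'t': 4.6, 'joints': array([-0.62,  0.5 ,  1.69,  0.  ,  0.94,  1.08]), 'joint_vel': array([-0.,  0.,  0., -0.,  0., -0.]), 'joint_efforts': array([ -0.  , -54.58, -24.9 ,   0.04,  -0.06,  -0.  ]), 'tool_pos': array([ 488.28, -289.11,   87.15]), 'ee_rot': array([ 3.14, -0.  , -0.12]), 'force': array([ 0.25, -0.5 ,  0.51]), 'torque': array([-0.02,  0.15,  0.04]), 'grip_width': 0.3774452204526917}
```

View pics/c6.png

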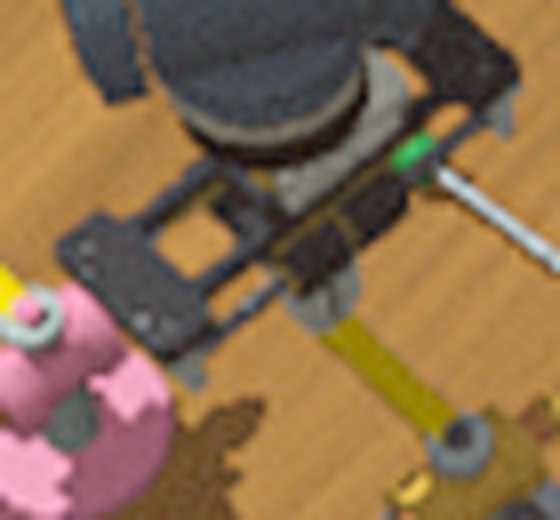

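The fingers shut on nothing: their tips look to be above the lever. I'll reopen, go 20 mm lower, and close again while watching the force and the width.

step_arm(targets="0 0 0 0 0 0 60;0 0 0 0 0 0 60;0 0 0 0 0 0 60;0 0 0 0 0 0 60;0 0 0 0 0 0 60;0 0 0 0 0 0 60;0 0 7 0 0 0 60;0 0 14 0 0 0 60;0 0 20 0 0 0 60;0 0 20 0 0 0 60")

```text
t: 5.85
tool_pos: [488.0, -288.9, 66.5]
ee_rot: [-3.141, 0.001, -0.124]
force: [-0.7, -0.7, -0.4]
grip_width: 60.0
```

step_arm(targets="0 0 0 0 0 0 0;0 0 0 0 0 0 0;0 0 0 0 0 0 0;0 0 0 0 0 0 0;0 0 0 0 0 0 0;0 0 0 0 0 0 0")

```text
t: 6.6
tool_pos: [488.2, -289.0, 67.1]
ee_rot: [-3.141, 0.0, -0.124]
force: [-1.2, 1.3, -0.6]
grip_width: 16.1
```

```bash
python3 - <<'E'
from h import *
S=grab('scene','scene4.png')[:,:,::-1].copy()
s=observe();print(s['tool_pos'],s['grip_width'],s['force'])
I=cv2.imread('pics/scene0.png')
P=np.array([139.13,532.1,187.1]);u=proj('scene',P);print(u,proj('scene',P+[0,0,25]))
a=cv2.resize(S[200:260,215:275],(400,400),interpolation=cv2.INTER_CUBIC)
x,y=int(u[0]),int(u[1]);b=I[max(0,y-30):y+30,x-30:x+30]
print(b.shape,x,y);f=400/60;b=cv2.resize(b,None,fx=f,fy=f,interpolation=cv2.INTER_CUBIC)
cv2.circle(b,(int((u[0]-x+30.5)*f),int((u[1]-max(0,y-30)+.5)*f)),4,(0,0,255),1)
o=np.zeros((400,800,3),np.uint8);o[:,:400]=a;o[:b.shape[0],400:]=b;cv2.imwrite('pics/c7.png',o)
E
```

```text
[ 488.16 -288.99   67.14] 16.117303866071286 [-0.71  2.23  1.09]
[311.52  44.25] [311.49  39.47]
(60, 60, 3) 311 44
```

View pics/c7.png

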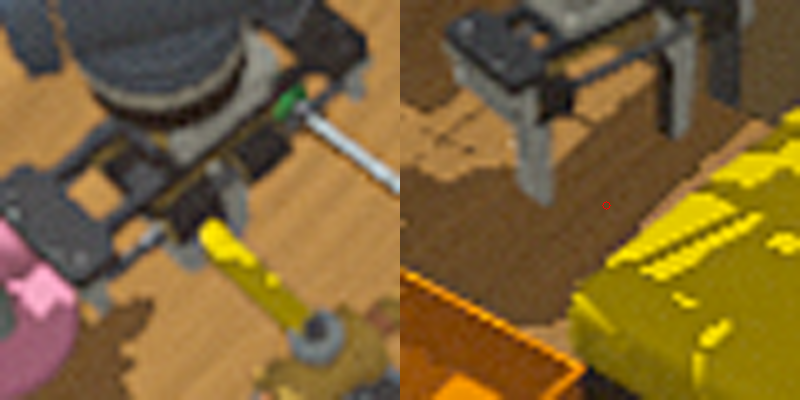

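The width is 16.1, so the lever is pinched. The right panel shows the fingertips about 25–30 mm above the reported TCP, so I'll allow for that offset from here on. Turning the lever now.

step_arm(targets="0.3 6.2 0 0 0 -0.077 0;1 12.3 0 0 0 -0.155 0;2.2 18.4 0 0 0 -0.232 0;3.8 24.4 0 0 0 -0.309 0;5.9 30.2 0 0 0 -0.387 0;8.5 35.8 0 0 0 -0.464 0")

```text
t: 7.4
tool_pos: [492.4, -325.7, 67.2]
ee_rot: [-3.141, -0.0, 0.342]
force: [0.9, 2.9, 0.7]
grip_width: 16.0
```

step_arm(targets="0.3 6.2 0 0 0 -0.077 0;1 12.3 0 0 0 -0.155 0;2.2 18.4 0 0 0 -0.232 0;3.8 24.4 0 0 0 -0.309 0;3.8 24.4 0 0 0 -0.309 0;3.8 24.4 0 0 0 -0.309 0")

```text
t: 8.15
tool_pos: [504.2, -347.3, 67.2]
ee_rot: [3.141, -0.0, 0.647]
force: [2.5, 0.3, -0.7]
grip_width: 15.8
```

step_arm(targets="0 0 0 0 0 0 36;0 0 0 0 0 0 36;0 0 0 0 0 0 36;0 0 -20 0 0 0 36;0 0 -70 0 0 0 36;0 0 -130 0 0 0 50;0 0 -190 0 0 0 70;0 0 -233 0 0 0 93;0 0 -233 0 0 0 93")

```text
t: 9.28
tool_pos: [504.8, -348.2, 303.8]
ee_rot: [3.136, -0.001, 0.649]
force: [-0.2, 0.2, 0.2]
grip_width: 71.5
```

```bash
python3 - <<'E'
from h import *
print(observe()['tool_pos'],observe()['ee_rot'])
for n,box in(('scene',(235,205,275,262)),('top',(400,205,450,265))):
    I=cv2.cvtColor(grab(n,n+'5.png'),cv2.COLOR_RGB2HSV)
    m=cv2.inRange(I,(22,150,80),(33,255,255));mm=m*0;x0,y0,x1,y1=box;mm[y0:y1,x0:x1]=m[y0:y1,x0:x1]
    k,l,st,c=cv2.connectedComponentsWithStats(mm);i=1+np.argmax(st[1:,4])
    pts=np.argwhere(l==i)[:,::-1].astype(float);print(n,st[i],c[i])
    W=np.array([plane(n,*p,111)[:2] for p in pts]);
    v=cv2.fitLine(W.astype(np.float32),cv2.DIST_HUBER,0,.01,.01).ravel();d=v[:2]*np.sign(-v[0]);print('az',np.degrees(np.arctan2(d[1],d[0]))%360,v[2:],(W@d).min()-np.array([569.2,-298.5])@d,(W@d).max()-np.array([569.2,-298.5])@d)
    if n=='scene': print(proj(n,np.array([505,-347,105.])))
E
```

```text
[ 504.84 -348.18  303.76] [ 3.14 -0.    0.65]
scene [235 247  26   6 129] [246.39 249.82]
az 217.44322 [ 530.88 -330.67] 6.65688096818451 90.44381212993636
[238.03 250.08]
top [420 218  24  31 204] [431.33 231.94]
az 214.31284 [ 522.9  -331.35] 7.659667252046972 107.88246967378703
```

```bash
python3 - <<'E'
from h import *
print(observe()['tool_pos']);go([(599.2,36.3,300)],[82.4])
E
```

```text
[ 503.73 -347.32  299.59]
[ 307.82 -248.04   -0.36] [-0.    0.   -0.79]
```

step_arm(targets="44 -35 0 0 0 -0.113 93;88 -71 0 0 0 -0.226 93;132 -106 0 0 0 -0.338 93;176 -142 0 0 0 -0.451 93;220 -177 0 0 0 -0.564 93;264 -213 0 0 0 -0.677 93;307.8 -248 0 0 0 -0.79 93;307.8 -248 0 0 0 -0.79 93;307.8 -248 0 0 0 -0.79 93")

```text
t: 10.5
tool_pos: [598.9, 35.8, 298.7]
ee_rot: [-3.139, 0.001, 1.438]
force: [0.6, -0.3, 0.2]
grip_width: 93.2
```

```bash
python3 - <<'E'
from h import *
print(observe()['tool_pos'],observe()['ee_rot']);go([(599.2,36.3,300)],[82.4])
S=grab('scene','scene6.png')[:,:,::-1].copy()
a=cv2.resize(S[110:210,280:380],None,fx=5.5,fy=5.5,interpolation=cv2.INTER_CUBIC);cv2.imwrite('pics/c8.png',a)
for z in(300,327):print(proj('scene',np.array([599.2,36.3,z])))
E
```

```text
[598.87  35.82 298.75] [-3.14  0.    1.44]
[ 0.51  0.26 -1.25] [-0.  0.  0.]
[330.77 154.93]
[331.01 149.78]
```

View pics/c8.png

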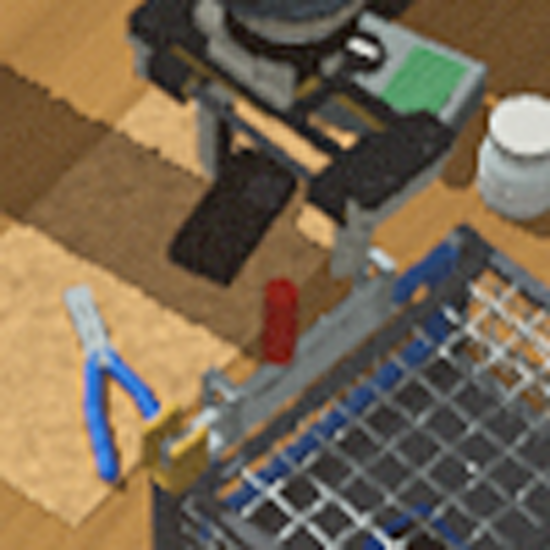

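The tips' midpoint in c8, at about (330.5,150.4), confirms they are about 25 mm above the reported TCP and centred over the knob. Descending to a TCP height of 197 and closing.

step_arm(targets="0 0 40 0 0 0 93;0 0 75 0 0 0 93;0 0 95 0 0 0 93;0 0 102 0 0 0 70;0 0 102 0 0 0 40;0 0 102 0 0 0 0;0 0 102 0 0 0 0;0 0 102 0 0 0 0;0 0 102 0 0 0 0;0 0 102 0 0 0 0", grip_force=30)

```text
t: 11.8
tool_pos: [599.4, 36.2, 198.2]
ee_rot: [3.142, 0.0, 1.439]
force: [0.4, -0.1, 0.1]
grip_width: 27.4
```

step_arm(targets="0 0 0 0 0 0 0;0 0 0 0 0 0 0;0 0 0 0 0 0 0")

```text
t: 12.18
tool_pos: [599.5, 36.1, 198.2]
ee_rot: [3.141, -0.0, 1.439]
force: [1.9, 0.2, -0.4]
grip_width: 21.4
```

step_arm(targets="0 0 -5 0 0 0 0;0 0 -10 0 0 0 0;0 0 -15 0 0 0 0;0 0 -15 0 0 0 0")

```text
t: 12.68
tool_pos: [599.6, 36.1, 213.7]
ee_rot: [3.141, -0.0, 1.439]
force: [2.2, -0.1, -0.2]
grip_width: 21.7
```

step_arm(targets="6 0 0 0 0 0 0;12 0 0 0 0 0 0;18 0 0 0 0 0 0;24 0 0 0 0 0 0;30 0 0 0 0 0 0;36 0 0 0 0 0 0;41 0 0 0 0 0 0;41 0 0 0 0 0 0;41 0 0 0 0 0 0")

```text
t: 13.8
tool_pos: [604.8, 77.0, 213.2]
ee_rot: [3.141, -0.0, 1.439]
force: [4.1, 0.7, -2.0]
grip_width: 21.4
```

step_arm(targets="0.2 -6.2 0 0 0 0.05 0;0.6 -12.4 0 0 0 0.1 0;1.4 -18.5 0 0 0 0.15 0;2.5 -24.6 0 0 0 0.2 0;2.5 -24.6 0 0 0 0.2 0", grip_force=40)

```text
t: 14.42
tool_pos: [580.7, 82.4, 213.3]
ee_rot: [3.141, -0.0, 1.239]
force: [3.0, -1.6, -1.7]
grip_width: 21.5
```

step_arm(targets="0.2 -6.2 0 0 0 0.05 0;0.6 -12.4 0 0 0 0.1 0;1.4 -18.5 0 0 0 0.15 0;2.2 -23.4 0 0 0 0.19 0;2.2 -23.4 0 0 0 0.19 0;2.2 -23.4 0 0 0 0.19 0")

```text
t: 15.18
tool_pos: [559.6, 91.9, 213.2]
ee_rot: [3.141, 0.0, 1.05]
force: [3.8, -0.7, -1.9]
grip_width: 21.5
```

```bash
python3 - <<'E'
from h import *
s=observe();print(s['tool_pos'],s['force'])
S=grab('scene','scene7.png')[:,:,::-1].copy();T=grab('top','top7.png')[:,:,::-1]
h=np.array([621,199]);
for th in(0,.34,.39,.44):
    a=np.radians(180+90-7.6)-th;e=h+235*np.array([np.cos(a),np.sin(a)]);print(th,e,proj('top',np.array([*e,160])),proj('scene',np.array([*e,160])))
a=cv2.resize(S[130:240,270:400],None,fx=4,fy=4,interpolation=cv2.INTER_CUBIC)
b=cv2.resize(T[115:275,220:365],None,fx=1.9,fy=1.9,interpolation=cv2.INTER_CUBIC)
o=np.zeros((440,800,3),np.uint8);o[:440,:520]=a;o[:b.shape[0],522:522+b.shape[1]]=b;cv2.imwrite('pics/c9.png',o)
E
```

```text
[559.63  91.94 213.19] [ 3.79 -0.69 -1.86]
0 [589.92 -33.94] [324.38 204.67] [315.38 191.48]
0.34 [514.02 -10.24] [315.09 232.88] [302.26 176.11]
0.39 [503.69  -4.63] [312.9  236.76] [300.94 173.63]
0.44 [493.66   1.49] [310.52 240.54] [299.78 171.11]
```

View pics/c9.png

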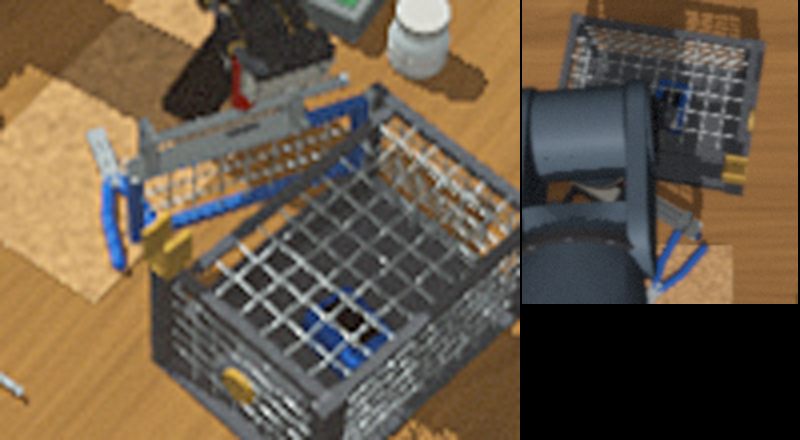

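The gate stands ajar: its free-edge top is at about scene (303,172) and top (312,235), against a predicted (301,174) and (313,237) for 0.39 rad. I'll check the edge, the valve and the bystanders once more, then hand in.

```bash
python3 - <<'E'
from h import *
print('edge',*tri((303,172.3),(312,235)))
A=cv2.imread('pics/scene0.png');B=cv2.imread('pics/scene7.png')
d=cv2.absdiff(A,B).max(2)
for n,(x,y) in dict(screwdriver=(258,215),packb=(210,292),pliers=(300,180),jar=(375,138),meter=(345,122),pink=(210,240)).items(): print(n,np.median(d[y-8:y+8,x-8:x+8]))
p=camera_params('top')
T=cv2.cvtColor(cv2.imread('pics/top7.png'),cv2.COLOR_BGR2HSV);m=cv2.inRange(T,(24,170,120),(33,255,255));mm=m*0;mm[221:265,405:455]=m[221:265,405:455]
W=np.array([plane('top',*q[0],111)[:2] for q in cv2.findNonZero(mm).astype(float)],np.float32);v=cv2.fitLine(W,cv2.DIST_HUBER,0,.01,.01).ravel();print('az',np.degrees(np.arctan2(v[1],v[0]))%180+180,v[2:])
c=np.array([569.2,-298.5]);q=W-c;e=q[np.linalg.norm(q,axis=1)>70].mean(0);print('az from spindle',np.degrees(np.arctan2(e[1],e[0]))%360)
S=cv2.cvtColor(B,cv2.COLOR_BGR2HSV);m=cv2.inRange(S,(24,170,120),(33,255,255));mm=m*0;mm[240:262,225:256]=m[240:262,225:256]
W=np.array([plane('scene',*q[0],111)[:2] for q in cv2.findNonZero(mm).astype(float)],np.float32);q=W-c;e=q[np.linalg.norm(q,axis=1)>70].mean(0);print('scene az from spindle',np.degrees(np.arctan2(e[1],e[0]))%360,np.linalg.norm(q,axis=1).max())
E
```

```text
edge [508.57  -1.33 167.93] 3.1185872555981957
screwdriver 4.0
packb 6.0
pliers 8.0
jar 4.0
meter 51.0
pink 4.0
az 218.18906 [ 519.42 -335.49]
az from spindle 217.02745982829015
scene az from spindle 217.9265745092373 109.4559157616725
```

```bash
python3 -c "
from h import *
s=observe();print(s['t'],s['tool_pos'],s['grip_width'],s['force']);print(close_job())"
```

```text
15.275 [559.59  92.   213.15] 21.331374039781405 [ 3.21 -1.67 -1.97]
the job is handed in; nothing more can be done
None
```

I handed in the job at t = 15.3 s, with the gripper still holding the knob and the gate ajar. I set the valve first, then lifted the bolt about 15 mm, drew it about 41 mm and swung the gate open.

Last checks:
- **Valve:** the lever pointed at about 217–218° and I measured the shut position at about 172°. That makes it 45–46° open.
- **Gate:** the knob's travel gives about 0.386 rad, or roughly 88 mm at the free edge. Measuring the edge from both views gave about 85 mm, which agrees within a few millimetres.
- **Grip:** the opening was 21.3 mm on the 22 mm knob, and the forces at hand-in were under 4 N.
- **Bystanders:** the screwdriver, pliers, bench pack and jar looked unchanged. The image difference check for the multimeter was high (51, against 4–8 for the others). The gripper appears to stand in front of it in that view, so I did not confirm it. I also did not check the case half or the pack inside the cage separately.

**First pinch missed:** the fingers closed on nothing because their tips stand about 25 mm above the reported TCP. I went 20 mm lower, pinched the lever at 16 mm, and used that offset for the knob too.

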